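# Bleed down the drawer's spice lift

## Robot

A 7-joint arm with a two-finger parallel gripper is mounted at the origin on the work surface. World frame = base frame: x ahead of the robot, y to its left, z up, the work surface at z = 0. Lengths are in m, angles in rad, forces in N, time in s.
With the tool pointing down it reaches from about 0.4 to 0.85 m from the base axis. Payload 10.4 kg.
Tool frame: the origin (TCP) lies midway between the tips of the shut fingers; the grasp point (between the pads) lies 19 mm behind it; z points along the fingers, y is the line along which they close (so a half turn about z gives the same grasp; the last joint's range is limited). The gripper opens to 87 mm and grips with 3 to 60 N. Pads are 19 mm wide; open, the fingers measure 117 mm over their backs; the gripper's body (75 mm by 190 mm) begins 51 mm behind the grasp point.
Start: joints at [-1.165, 0.332, -0.065, 1.46, 0.022, 1.35, -0.088], TCP at [0.26, 0.568, 0.223] pointing down, gripper open.
Joint ranges: [-2.6, 2.6], [-0.5, 2.12], [-1.47, 1.34], [0.16, 2.42], [-1.27, 4.41], [0.06, 2.06], [-2.6, 2.6]. Speed limits (rad/s): [2.22, 2.22, 2.79, 2.79, 3.14, 3.14, 3.14].

## Interface

Orientations are given as a unit quaternion [x, y, z, w].
In Python, from bench import sensors, eyes, order gives the robot as it stands.
- The arm moves only by the tool arm_command, never from a script. Its argument "steps" is a list of rows, each an object with "rot": the turn, a rotation vector about the world's x, y, z in degrees, a list of three; "slide": the shift along the world's x, y, z in m, a list of three; "grip": the opening, from 0 (shut) to 1 (fully open). A call has exactly 8 rows; each row shifts and turns the commanded pose from where the row before left it; what a row does not reach is not made up. A row lasts 1/8 s, in which the tool goes at most 62.5 mm and 10.7 degrees, less where a joint would pass 70% of its speed; a pose out of reach is approached as far as the arm can. A call with a gripper value outside its range is refused whole. The fingers move at their own pace and stop on an object; "newtons" is the grip in N (left out, the last holds). Time passes only in rows, so rows that do not move let the fingers close, or fill a call up. It gives the time, the measured TCP pose, the force, the opening and the grip force at its end, in the units of the state.
- sensors.read_state(): the state, without advancing time (a new reading comes with each control period).
- eyes.camera(name): name is "side" or "top"; returns a dict with "pixels" (480x640x3 uint8, red, green, blue), "intrinsics" (3x3 intrinsics, pixels), "pose" (4x4, takes a point from camera to world coordinates). Camera axes: x right, y down, z forward; pixel columns grow to the right and rows downward; lengths in m; the calibration is good to about 2 mm. A picture is of the moment at which its call begins. There is no depth.
- order.close_job(): hands the job in; it is judged then, once.
Trained networks look in a picture, given as the dict that the camera call returned (one of the last four; its "shot" number tells which), for a name from the list of things; names that differ only in an ending like _2 or _b are one class to them, and where a whole thing is asked for, a point or a joint stands for the part that bears it (a point fixed in the world has none). Each returns a list of dicts, best first, with "conf" (0 to 1); they miss things now and then, are a little off and sometimes report something else, mostly with a low value. They report only what shows in the picture. A call takes as long as a camera call.
- eyes.look_for(name, picture): "bbox" ([left, top, right, bottom] in pixels, round what is visible of it).
The state is a dict: "time": time; "joint_positions": joint angles; "joint_vel": joint speeds; "joint_torque": joint torques, N m; "ee_pos": TCP position; "eef_rot": TCP orientation; "ft_force": force on the tool from outside, world axes, zero at the start; "torque": the same for the moment, N m; "width": finger opening in m; "grip_force": force on a finger pad.
Only numpy, scipy, OpenCV 4.12 (cv2) and the standard library are available. Lean on these libraries where they do the work, as an engineer would, in place of code of your own. Each camera call takes 0.05 s, during which the arm holds its last target. There are 200 camera calls.

## Task

The small spice lift in the drawer stands raised with a tin on it. Swing its red valve lever open just far enough that the platform sinks slowly under its load, never faster than 3 cm each second; once it is all the way down, swing the lever back until it just meets its shut stop, without pressing hard on the stop, and let go. Do not touch the platform or the tin on it, and leave the other things in the drawer where they are.

Things in the scene. Friction and masses are not known exactly. Their poses are not given: they have to be found in the camera images.
- lift: The spice lift, fixed to the drawer floor: a charcoal base plate 110 (x) by 270 (y) by 16 mm. Origin: centre of the plate's underside; z up. At y = -75 mm in its frame stands the ram housing (round, 60 mm across, top 50 mm above the origin) with a round steel platform on a steel ram; at y = +75 mm stands the valve block (42 mm square, top 47 mm above the origin) with the red lever on it.
- valve_axis (a point): The lever's upright turning axis, at the top of the valve block, 48 mm above the underside of the base plate. The lever swings at 2 to 6 N on its pin and stays where it is left. At 0 rad its bar meets the stop: a rigid steel post 8 mm across, 45 mm out from this axis, top 62 mm above the plate's underside. Pressing the bar on the post with over 20 N (about 20 N at the pin) damages it.
- lever_pin (a point): Centre of the top end of the red upright pin at the lever's end. The pin is 14 mm across and stands free for 36 mm below this point; it is 65 mm from the turning axis. Below it is the flat lever bar, 11 mm wide and 8 mm thick. Shut, the lever points along the lift's +x. Push or hold the pin to swing the lever.
- valve (a joint): Lever angle in rad: 0 = just shut; grows counter-clockwise seen from above (from the lift's +x towards its +y, away from the platform) to 1.5 = wide open. The ram stays put up to an angle that lies somewhere from 0.25 to 1.15, unknown since load and grip vary; from there the sinking speed grows by about 40 mm/s (30 to 50) per further 0.1 rad. Turning back slows or stops it again.
- ram (a joint): How far the platform has sunk, in m: 0 = fully raised, 0.060 = all the way down on its stop.
- platform (a point): Centre of the platform's upper face, 124 mm above the lift's origin when raised and 64 mm when down. The platform is 84 mm across with a 4 mm high rim, inner diameter 72 mm.
- tin: Round brushed-steel tin with windowed lid, 64 mm across, 45 mm tall, standing loose on the platform. Origin: centre of its underside.
- tin_a: A like tin on the magnetic strip; leave alone. Origin: centre of its underside.
- tin_b: A like tin on the magnetic strip; leave alone. Origin: centre of its underside.
- grinder: White ceramic grinder, 54 mm across, 100 mm tall, standing on the drawer floor; leave alone. Origin: centre of its underside.
- jar: Small glass jar with wire latch, 58 mm across, 68 mm tall, standing on the drawer floor; leave alone. Origin: centre of its underside.

How it is judged:
On the way, in this order (a step that is already met when the one before it is completed fails the run):
1. the platform has begun to sink (value of joint ram above 0.01 m).
2. the platform is all the way down (value of joint ram above 0.057 m), for 0.2 s.
At the end, for the whole second after the job is handed in: The platform is within 3 mm of its lowest position, the lever is within 0.04 rad (2.6 mm at its pin) of shut, and the tin stands upright and at rest on the platform (value of joint ram above 0.057 m and value of joint valve below 0.04 rad and angle between tin's own z axis and vertical below 0.1 rad and distance between tin and platform below 0.01 m and linear speed of tin below 0.02 m/s); the robot touches nothing.
It fails at once if the platform sinks faster than 30 mm/s (velocity of joint ram above 0.03 m/s).
It fails at once if the lever is pressed against its shut stop with more than 20 N (contact force between valve and lift above 20 N).
It fails at once if the robot pushes on the platform or the tin (contact force between any of the arm, the fingers and ram above 1 N or contact force between any of the arm, the fingers and tin above 1 N).
It fails at once if the tin on the platform tips or slides off (angle between tin's own z axis and vertical above 0.25 rad or distance between tin and platform above 0.015 m).
It fails at once if another thing in the drawer is moved by more than 15 mm (distance of any of tin_a, tin_b, grinder, jar from where it was at the start of the episode above 0.015 m).
It also fails if it takes over 72 s, if anything falls off the work surface, if the arm or the gripper's body presses on something with over 40 N, if the wrist force passes 120 N, or if a joint passes its speed limit or range.

## Working session

There is one attempt and no reset: what is moved stays moved. The work goes in short steps, Python scripts to look and compute and a tool call to move; the robot and the scene stay as the last step left them, time stands still between calls to the robot, and variables do not carry over. Pictures are saved under pics/ and viewed, at most 10 in all, crops included, and the job is handed in when it is done.

Besides the shell and the picture viewer there is one more tool, called by a JSON object that holds its "fn" and its "kwargs", one argument or row to a line. arm_command: Moves the arm, as the interface text tells. Its arguments: {"type":"object","properties":{"steps":{"type":"array","items":{"type":"object","properties":{"rot":{"type":"array","items":{"type":"number"}},"slide":{"type":"array","items":{"type":"number"}},"grip":{"type":"number"}}}},"newtons":{"type":"number"}},"required":["steps"]}

```bash
mkdir -p pics
cat > h.py <<'E'
from bench import sensors, eyes, order
import numpy as np, cv2
def proj(c,p):
    T=np.linalg.inv(c["pose"]); q=(T[:3,:3]@np.atleast_2d(p).T).T+T[:3,3]
    uv=(np.array(c["intrinsics"])@q.T).T; return uv[:,:2]/uv[:,2:]
def ray(c,uv):
    d=np.linalg.inv(c["intrinsics"])@np.array([uv[0],uv[1],1.]); P=np.array(c["pose"])
    return P[:3,3],P[:3,:3]@d/np.linalg.norm(d)
def onz(c,uv,z):
    o,d=ray(c,uv); return o+d*(z-o[2])/d[2]
def tri(obs):
    A=np.zeros((3,3));b=np.zeros(3)
    for c,uv in obs:
        o,d=ray(c,uv);M=np.eye(3)-np.outer(d,d);A+=M;b+=M@o
    return np.linalg.solve(A,b)
def save(c,n): cv2.imwrite("pics/"+n,cv2.cvtColor(np.asarray(c["pixels"]),cv2.COLOR_RGB2BGR))
E
python3 - <<'E'
from h import *
s=sensors.read_state();print({k:np.round(v,3).tolist() for k,v in s.items()})
cs={n:eyes.camera(n) for n in("side","top")}
for n,c in cs.items():
    save(c,n+"0.png");print(n,np.round(c["pose"],3).tolist())
    for t in("lift","lever_pin","platform","tin","grinder","jar"):
        print(t,[(np.round(d["bbox"]).tolist(),round(d["conf"],2)) for d in eyes.look_for(t,c)[:3]])
E
```

```text
{'time': 0.0, 'joint_positions': [-1.165, 0.333, -0.065, 1.461, 0.022, 1.35, -0.088], 'joint_vel': [0.0, 0.0, 0.001, 0.001, -0.0, 0.001, -0.0], 'joint_torque': [0.001, -62.326, 0.025, -38.989, -0.061, 0.04, 0.0], 'ee_pos': [0.26, 0.568, 0.222], 'eef_rot': [0.213, 0.977, -0.001, -0.0], 'ft_force': [-0.186, 1.042, 0.146], 'torque': [-0.015, -0.003, 0.013], 'grip_force': 0.0, 'width': 0.087}
side [[0.804, -0.431, 0.41, 0.183], [-0.595, -0.573, 0.564, -0.536], [-0.008, -0.697, -0.717, 0.833], [0.0, 0.0, 0.0, 1.0]]
lift [([276.0, 219.0, 371.0, 336.0], 0.59)]
lever_pin [([296.0, 220.0, 330.0, 250.0], 0.82)]
platform [([310.0, 261.0, 357.0, 296.0], 0.97)]
tin [([321.0, 241.0, 354.0, 280.0], 0.86), ([188.0, 200.0, 219.0, 228.0], 0.77), ([258.0, 170.0, 288.0, 198.0], 0.73)]
grinder [([459.0, 298.0, 498.0, 348.0], 0.69), ([192.0, 200.0, 218.0, 231.0], 0.46), ([312.0, 259.0, 357.0, 295.0], 0.26)]
jar [([368.0, 374.0, 410.0, 424.0], 0.72)]
top [[-0.002, -0.997, 0.081, 0.505], [-1.0, 0.001, -0.009, -0.003], [0.009, -0.081, -0.997, 1.219], [0.0, 0.0, 0.0, 1.0]]
lift [([229.0, 196.0, 375.0, 290.0], 0.59)]
lever_pin [([253.0, 200.0, 275.0, 250.0], 0.74)]
platform [([321.0, 233.0, 371.0, 276.0], 0.78)]
tin [([116.0, 290.0, 155.0, 325.0], 0.94), ([327.0, 234.0, 362.0, 269.0], 0.92), ([120.0, 185.0, 160.0, 216.0], 0.71)]
grinder [([436.0, 145.0, 477.0, 181.0], 0.98)]
jar [([440.0, 270.0, 475.0, 302.0], 0.66), ([122.0, 183.0, 161.0, 216.0], 0.38)]
```

View pics/side0.png

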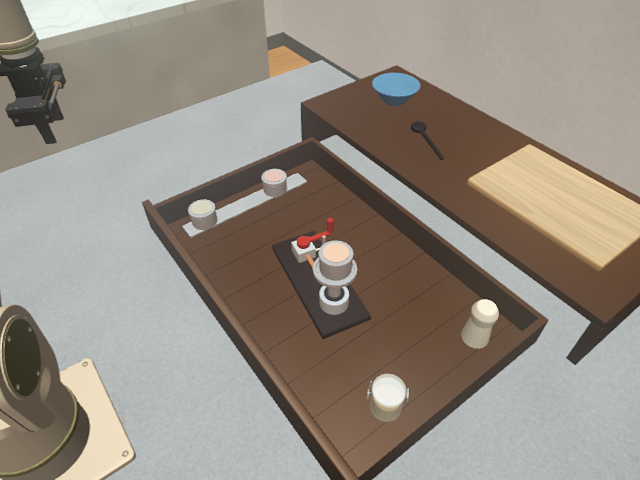

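View pics/top0.png

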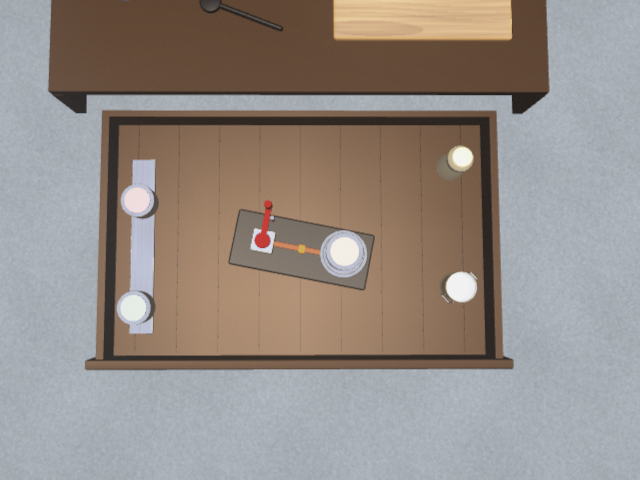

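Both views show the lift lying nearly along y, with the lever shut at top pixel (263,240) and its pin at (268,205). In the side view the pin top is at about (330,220). The tin is at about (344,252) in the top view. Next I'll localise these precisely.

```bash
python3 - <<'E'
from h import *
cs={n:eyes.camera(n) for n in("side","top")}
for n,c in cs.items():
    im=np.asarray(c["pixels"]).astype(int);m=((im[...,0]>120)&(im[...,1]<60)&(im[...,2]<60)).astype(np.uint8)
    k,l,st,ce=cv2.connectedComponentsWithStats(m);print(n,[(st[i].tolist(),ce[i].round(1).tolist()) for i in range(1,k) if st[i][4]>15])
    x,y=(255,195) if n=="top" else (285,205)
    crop=np.asarray(c["pixels"])[y-10:y+70,x-30:x+77]
    cv2.imwrite(f"pics/{n}1.png",cv2.cvtColor(cv2.resize(crop,None,fx=7,fy=7,interpolation=cv2.INTER_CUBIC),cv2.COLOR_RGB2BGR))
c=cs["top"]
for z in(0.,.016,.03):
    P=np.array([onz(c,u,z) for u in[(240,210),(374,236),(364,290),(229,264)]])[:,:2]
    print(z,P.round(3).tolist(),[round(float(np.linalg.norm(P[i]-P[i-1])),3) for i in range(4)],P.mean(0).round(4))
E
cd pics; python3 -c "
import cv2,numpy as np
a,b=cv2.imread('side1.png'),cv2.imread('top1.png')
o=np.vstack([a,b]);cv2.imwrite('ab.png',cv2.resize(o,None,fx=600/o.shape[0],fy=600/o.shape[0]))"
```

```text
side [([327, 221, 6, 12, 60], [329.6, 226.7]), ([310, 237, 11, 5, 16], [315.1, 239.0]), ([297, 241, 13, 8, 35], [302.8, 245.5])]
top [([265, 201, 6, 7, 27], [267.8, 204.3]), ([265, 209, 6, 8, 18], [267.2, 211.6]), ([257, 240, 12, 8, 27], [263.3, 243.3])]
0.0 [[0.654, 0.12], [0.601, -0.147], [0.494, -0.126], [0.546, 0.141]] [0.11, 0.272, 0.109, 0.272] [ 0.574  -0.0029]
0.016 [[0.652, 0.118], [0.6, -0.145], [0.495, -0.124], [0.546, 0.139]] [0.108, 0.268, 0.108, 0.268] [ 0.573  -0.0029]
0.03 [[0.65, 0.117], [0.599, -0.143], [0.495, -0.123], [0.545, 0.137]] [0.107, 0.265, 0.106, 0.265] [ 0.5722 -0.0029]
```

View pics/ab.png

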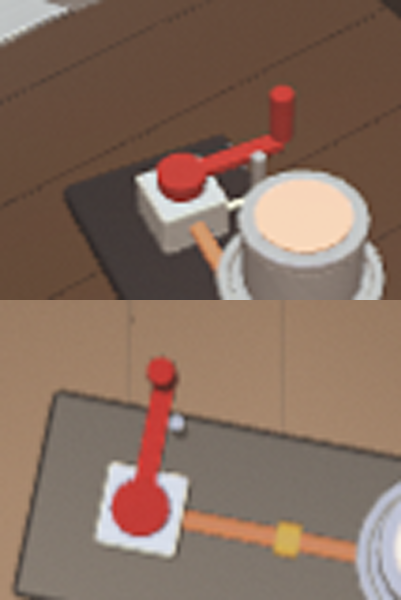

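Run:
```python
from h import *
s,t=[eyes.camera(n) for n in("side","top")]
pin=tri([(s,(330,220)),(t,(267.9,204.3))]);print("pin",pin,proj(s,pin),proj(t,pin))
print("plate corner tri",tri([(s,(369,318)),(t,(364,290))]))
from scipy.optimize import least_squares
# fit lift pose x,y,z,yaw using plate top corners, pin, hub, platform centre
L={"c":[(.055,.135,.016),(.055,-.135,.016),(-.055,-.135,.016),(-.055,.135,.016)]}
ob=[(t,(240,210),(.055,.135,.016)),(t,(374,236),(.055,-.135,.016)),(t,(364,290),(-.055,-.135,.016)),(t,(229,264),(-.055,.135,.016)),
(s,(369,317),(.055,-.135,.016)),(s,(324,334),(-.055,-.135,.012)),(s,(272.5,246),(-.055,.135,.016))]
def w(q,p):
    c,n=np.cos(q[3]),np.sin(q[3]);return np.array([q[0]+c*p[0]-n*p[1],q[1]+n*p[0]+c*p[1],q[2]+p[2]])
f=lambda q:np.concatenate([proj(c,w(q,p))[0]-u for c,u,p in ob])
r=least_squares(f,[.573,-.003,0,-.19],loss="soft_l1");q=r.x;print("lift",q.round(4),f(q).round(1))
ax=w(q,(0,.075,.048));ps=w(q,(.065,.075,.092));print("axis",ax,"pin shut",ps,proj(t,ps),proj(s,ps),"platform",w(q,(0,-.075,.124)))
d=pin-ax;print("lever len",np.hypot(*d[:2]),"angle",np.arctan2(d[1],d[0])-q[3])
print("floor",s["pose"][2][3])
```

```text
pin [0.65210194 0.0582663  0.10369152] [[329.63979444 220.03324338]] [[268.13938676 203.94263626]]
plate corner tri [ 0.5287911  -0.14762946  0.08344359]
lift [ 0.5738 -0.0027  0.0029 -0.1937] [-0.6 -1.2  0.6 -0.9  0.3  0.4 -0.8 -0.1  2.1 -0.1 -2.   4.4 -1.7  0.1]
axis [0.58819414 0.07087654 0.05093146] pin shut [0.65197818 0.05836268 0.09493146] [[268.34689786 204.63472867]] [[329.5199801  222.92044714]] platform [ 0.55931599 -0.07631738  0.12693146]
lever len 0.0651400440545541 angle -0.0010861149524337144
floor 0.8332837254181438
```

{"fn": "arm_command", "kwargs": {
  "steps": [
    {"slide": [0.0245,-0.032,0],"rot": [0,0,2.3],"grip": 0.45},
    {"slide": [0.0245,-0.032,0],"rot": [0,0,2.3],"grip": 0.45},
    {"slide": [0.0245,-0.032,0],"rot": [0,0,2.3],"grip": 0.45},
    {"slide": [0.0245,-0.032,0],"rot": [0,0,2.3],"grip": 0.45},
    {"slide": [0.0245,-0.032,0],"rot": [0,0,2.3],"grip": 0.45},
    {"slide": [0.0245,-0.032,0],"rot": [0,0,2.3],"grip": 0.45},
    {"slide": [0.0245,-0.032,0],"rot": [0,0,2.3],"grip": 0.45},
    {"slide": [0.0245,-0.032,0],"rot": [0,0,2.3],"grip": 0.45}
  ],
  "newtons": 5
}}

```text
time: 1.9
ee_pos: [0.4566, 0.3114, 0.2228]
eef_rot: [0.053, 0.999, 0.0, 0.0]
ft_force: [1.3, 1.1, -0.1]
width: 0.0388
grip_force: 0.0
```

{"fn": "arm_command", "kwargs": {
  "steps": [
    {"slide": [0.0245,-0.032,0],"rot": [0,0,2.3],"grip": 0.45},
    {"slide": [0.0245,-0.032,0],"rot": [0,0,2.3],"grip": 0.45},
    {"slide": [0.0245,-0.032,0],"rot": [0,0,2.3],"grip": 0.45},
    {"slide": [0.0245,-0.032,0],"rot": [0,0,2.3],"grip": 0.45},
    {"slide": [0.0245,-0.032,0],"rot": [0,0,2.3],"grip": 0.45},
    {"slide": [0.0245,-0.032,0],"rot": [0,0,2.3],"grip": 0.45},
    {"slide": [0.0245,-0.032,0],"rot": [0,0,2.3],"grip": 0.45},
    {"slide": [0.0,0.0,0],"rot": [0,0,0],"grip": 0.45}
  ]
}}

```text
time: 2.9
ee_pos: [0.6286, 0.0845, 0.2223]
eef_rot: [-0.084, 0.996, -0.001, 0.0]
ft_force: [0.2, 0.6, -0.0]
width: 0.0393
grip_force: 0.0
```

{"fn": "arm_command", "kwargs": {
  "steps": [
    {"slide": [0.0117,-0.0133,0],"grip": 0.45},
    {"slide": [0.0117,-0.0132,0],"grip": 0.45},
    {"slide": [0,0,-0.025],"grip": 0.45},
    {"slide": [0,0,-0.025],"grip": 0.45},
    {"slide": [0,0,-0.025],"grip": 0.45},
    {"slide": [0,0,-0.025],"grip": 0.45},
    {"slide": [0,0,-0.025],"grip": 0.45},
    {"slide": [0,0,0],"grip": 0.45}
  ]
}}

```text
schema error: expected keys rot, slide, grip
```

Run:
```python
from h import *
s=eyes.camera("side");t=eyes.camera("top");print(sensors.read_state()["time"],sensors.read_state()["ee_pos"])
a=cv2.resize(np.asarray(s["pixels"])[170:310,250:400],None,fx=4,fy=4,interpolation=3);b=cv2.resize(np.asarray(t["pixels"])[170:310,230:280],None,fx=4,fy=4,interpolation=3)
cv2.imwrite("pics/c2.png",cv2.cvtColor(np.hstack([a,b]),4))
```

```text
3.0 [0.62726813 0.08856368 0.22237278]
```

View pics/c2.png

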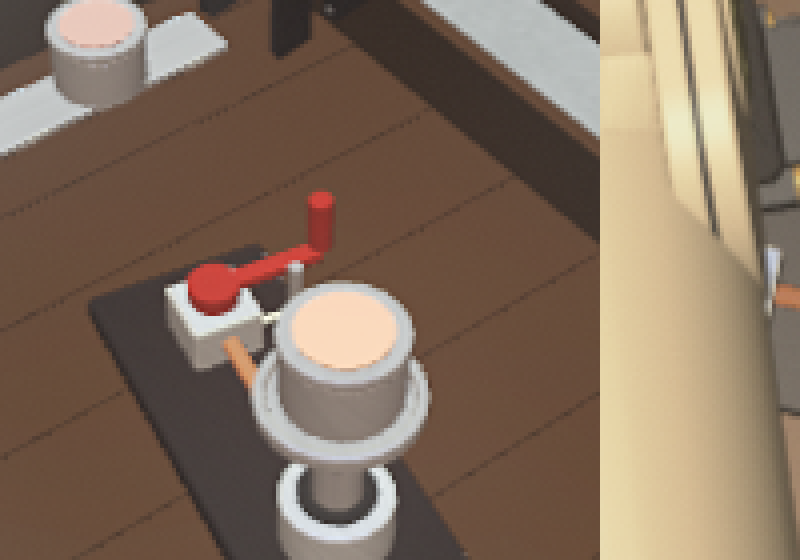

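The refused call moved nothing. The side crop shows the lever shut, pin top at about (330,220), and the tin and platform in clear view. The arm covers the top view. Re-sending the move with full keys.

{"fn": "arm_command", "kwargs": {
  "steps": [
    {"slide": [0.0125,-0.015,0],"rot": [0,0,0],"grip": 0.45},
    {"slide": [0.0125,-0.015,0],"rot": [0,0,0],"grip": 0.45},
    {"slide": [0,0,-0.027],"rot": [0,0,0],"grip": 0.45},
    {"slide": [0,0,-0.028],"rot": [0,0,0],"grip": 0.45},
    {"slide": [0,0,-0.028],"rot": [0,0,0],"grip": 0.45},
    {"slide": [0,0,-0.028],"rot": [0,0,0],"grip": 0.45},
    {"slide": [0,0,-0.028],"rot": [0,0,0],"grip": 0.45},
    {"slide": [0,0,0],"rot": [0,0,0],"grip": 0.45}
  ]
}}

```text
time: 4.0
ee_pos: [0.6513, 0.0574, 0.0814]
eef_rot: [-0.086, 0.996, -0.0, -0.002]
ft_force: [0.5, -0.4, 0.7]
width: 0.0396
grip_force: 0.0
```

Run:
```python
from h import *
s=eyes.camera("side");r=sensors.read_state();print(r["time"],r["ee_pos"],r["ft_force"])
a=cv2.resize(np.asarray(s["pixels"])[170:310,250:400],None,fx=4,fy=4,interpolation=3)
cv2.imwrite("pics/c3.png",cv2.cvtColor(a,4))
```

```text
4.05 [0.65236164 0.05760177 0.08325611] [0.34504361 0.35829794 0.84094173]
```

View pics/c3.png

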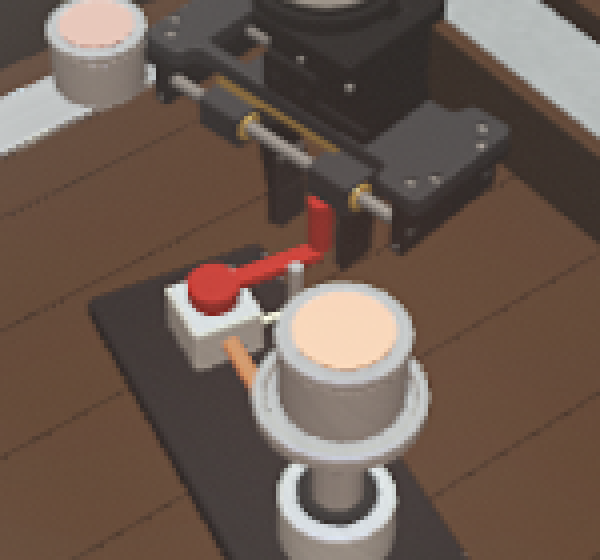

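The pin (330,225) stands between the two fingers in the side view, and the tin and platform are untouched. I'll narrow the fork and write the sink tracker.

```bash
cat > m.py <<'E'
from h import *
import os
AX=np.array([.588,.071]);YAW=-.1937
s=eyes.camera("side");r=sensors.read_state()
g=cv2.cvtColor(np.asarray(s["pixels"]),cv2.COLOR_RGB2GRAY)
if not os.path.exists("ref.png"): cv2.imwrite("ref.png",g)
ref=cv2.imread("ref.png",0)
T=cv2.resize(ref[238:298,311:359],None,fx=4,fy=4,interpolation=2)
R=cv2.matchTemplate(cv2.resize(g[230:355,300:370],None,fx=4,fy=4,interpolation=2),T,cv2.TM_CCOEFF_NORMED)
_,v,_,(mx,my)=cv2.minMaxLoc(R)
col=R[my-1:my+2,mx] if 0<my<R.shape[0]-1 else [0,1,0]
sub=.5*(col[0]-col[2])/(col[0]-2*col[1]+col[2])
dv=(my+sub)/4-8
P=np.array([.559,-.076,.15]);k=np.diff(proj(s,[P,P-[0,0,.03]])[:,1])[0]/30
d=r["ee_pos"][:2]-AX
print("t %.2f sink %.2f mm conf %.2f | tcp ang %.3f rad r %.1f mm | f %s w %.1f"%(r["time"],dv/k,v,np.arctan2(d[1],d[0])-YAW,1e3*np.hypot(*d),np.round(r["ft_force"],1),1e3*r["width"]))
E
python3 m.py
```

```text
t 4.10 sink -0.00 mm conf 1.00 | tcp ang -0.006 rad r 66.4 mm | f [ 0.2 -1.   1.1] w 39.5
```

{"fn": "arm_command", "kwargs": {
  "newtons": 3,
  "steps": [
    {"slide": [0,0,0],"rot": [0,0,0],"grip": 0.207},
    {"slide": [0,0,0],"rot": [0,0,0],"grip": 0.207},
    {"slide": [0,0,0],"rot": [0,0,0],"grip": 0.207},
    {"slide": [0,0.003,0],"rot": [0,0,0],"grip": 0.207},
    {"slide": [0,0.003,0],"rot": [0,0,0],"grip": 0.207},
    {"slide": [0,0.003,0],"rot": [0,0,0],"grip": 0.207},
    {"slide": [0,0.003,0],"rot": [0,0,0],"grip": 0.207},
    {"slide": [0,0.003,0],"rot": [0,0,0],"grip": 0.207}
  ]
}}

```text
time: 5.1
ee_pos: [0.6525, 0.0735, 0.0837]
eef_rot: [-0.087, 0.996, -0.0, 0.0]
ft_force: [3.7, -2.8, 0.7]
width: 0.0182
grip_force: 1.7
```

```bash
python3 m.py
```

```text
t 5.15 sink -0.01 mm conf 1.00 | tcp ang 0.243 rad r 64.5 mm | f [ 2.3 -2.8  1.5] w 18.0
```

{"fn": "arm_command", "kwargs": {
  "steps": [
    {"slide": [0,0.001,0],"rot": [0,0,0],"grip": 0.207},
    {"slide": [0,0.001,0],"rot": [0,0,0],"grip": 0.207},
    {"slide": [-0.0001,0.001,0],"rot": [0,0,0],"grip": 0.207},
    {"slide": [-0.0001,0.001,0],"rot": [0,0,0],"grip": 0.207},
    {"slide": [0,0,0],"rot": [0,0,0],"grip": 0.207},
    {"slide": [0,0,0],"rot": [0,0,0],"grip": 0.207},
    {"slide": [0,0,0],"rot": [0,0,0],"grip": 0.207},
    {"slide": [0,0,0],"rot": [0,0,0],"grip": 0.207}
  ]
}}

```text
time: 6.15
ee_pos: [0.652, 0.0776, 0.0835]
eef_rot: [-0.087, 0.996, 0.0, -0.0]
ft_force: [0.7, -2.0, 0.8]
width: 0.0178
grip_force: 1.0
```

```bash
python3 m.py
```

```text
t 6.20 sink -0.00 mm conf 1.00 | tcp ang 0.296 rad r 64.3 mm | f [ 1.5 -0.7  0.5] w 18.4
```

{"fn": "arm_command", "kwargs": {
  "steps": [
    {"slide": [-0.0001,0.0007,0],"rot": [0,0,0],"grip": 0.207},
    {"slide": [-0.0001,0.0007,0],"rot": [0,0,0],"grip": 0.207},
    {"slide": [-0.0001,0.0006,0],"rot": [0,0,0],"grip": 0.207},
    {"slide": [-0.0001,0.0006,0],"rot": [0,0,0],"grip": 0.207},
    {"slide": [0,0,0],"rot": [0,0,0],"grip": 0.207},
    {"slide": [0,0,0],"rot": [0,0,0],"grip": 0.207},
    {"slide": [0,0,0],"rot": [0,0,0],"grip": 0.207},
    {"slide": [0,0,0],"rot": [0,0,0],"grip": 0.207}
  ]
}}

```text
time: 7.2
ee_pos: [0.6518, 0.0801, 0.0836]
eef_rot: [-0.087, 0.996, 0.0, 0.0]
ft_force: [2.6, -1.6, -0.0]
width: 0.0179
grip_force: 1.3
```

```bash
python3 m.py
```

```text
t 7.25 sink 0.01 mm conf 1.00 | tcp ang 0.336 rad r 64.4 mm | f [ 2.5 -2.2  0.1] w 18.0
```

{"fn": "arm_command", "kwargs": {
  "steps": [
    {"slide": [-0.0001,0.0007,0],"rot": [0,0,0.5],"grip": 0.207},
    {"slide": [-0.0001,0.0007,0],"rot": [0,0,0.5],"grip": 0.207},
    {"slide": [-0.0001,0.0006,0],"rot": [0,0,0.5],"grip": 0.207},
    {"slide": [-0.0001,0.0006,0],"rot": [0,0,0.5],"grip": 0.207},
    {"slide": [0,0,0],"rot": [0,0,0],"grip": 0.207},
    {"slide": [0,0,0],"rot": [0,0,0],"grip": 0.207},
    {"slide": [0,0,0],"rot": [0,0,0],"grip": 0.207},
    {"slide": [0,0,0],"rot": [0,0,0],"grip": 0.207}
  ]
}}

```text
time: 8.25
ee_pos: [0.6513, 0.0827, 0.0836]
eef_rot: [-0.104, 0.995, 0.0, -0.0]
ft_force: [2.4, -1.6, 0.5]
width: 0.0181
grip_force: 1.2
```

```bash
python3 m.py
```

```text
t 8.30 sink 0.01 mm conf 1.00 | tcp ang 0.377 rad r 64.4 mm | f [ 2.3 -2.   0.3] w 18.2
```

{"fn": "arm_command", "kwargs": {
  "steps": [
    {"slide": [-0.0001,0.0007,0],"rot": [0,0,0.5],"grip": 0.207},
    {"slide": [-0.0001,0.0007,0],"rot": [0,0,0.5],"grip": 0.207},
    {"slide": [-0.0001,0.0006,0],"rot": [0,0,0.5],"grip": 0.207},
    {"slide": [-0.0002,0.0006,0],"rot": [0,0,0.5],"grip": 0.207},
    {"slide": [0,0,0],"rot": [0,0,0],"grip": 0.207},
    {"slide": [0,0,0],"rot": [0,0,0],"grip": 0.207},
    {"slide": [0,0,0],"rot": [0,0,0],"grip": 0.207},
    {"slide": [0,0,0],"rot": [0,0,0],"grip": 0.207}
  ]
}}

```text
time: 9.3
ee_pos: [0.6508, 0.0853, 0.0836]
eef_rot: [-0.121, 0.993, 0.0, -0.0]
ft_force: [2.5, -1.5, 1.2]
width: 0.018
grip_force: 1.2
```

```bash
python3 m.py
```

```text
t 9.35 sink 0.02 mm conf 1.00 | tcp ang 0.418 rad r 64.4 mm | f [ 2.2 -1.4 -1.2] w 18.2
```

{"fn": "arm_command", "kwargs": {
  "steps": [
    {"slide": [-0.0001,0.0007,0],"rot": [0,0,0.5],"grip": 0.207},
    {"slide": [-0.0002,0.0007,0],"rot": [0,0,0.5],"grip": 0.207},
    {"slide": [-0.0002,0.0007,0],"rot": [0,0,0.5],"grip": 0.207},
    {"slide": [-0.0002,0.0007,0],"rot": [0,0,0.5],"grip": 0.207},
    {"slide": [0,0,0],"rot": [0,0,0],"grip": 0.207},
    {"slide": [0,0,0],"rot": [0,0,0],"grip": 0.207},
    {"slide": [0,0,0],"rot": [0,0,0],"grip": 0.207},
    {"slide": [0,0,0],"rot": [0,0,0],"grip": 0.207}
  ]
}}

```text
time: 10.35
ee_pos: [0.6502, 0.0882, 0.0836]
eef_rot: [-0.139, 0.99, 0.0, 0.0]
ft_force: [2.5, -1.8, -0.2]
width: 0.0179
grip_force: 1.1
```

```bash
python3 m.py
```

```text
t 10.40 sink 0.03 mm conf 1.00 | tcp ang 0.464 rad r 64.5 mm | f [ 3.  -2.5 -0.7] w 18.0
```

{"fn": "arm_command", "kwargs": {
  "steps": [
    {"slide": [-0.0002,0.0007,0],"rot": [0,0,0.5],"grip": 0.207},
    {"slide": [-0.0002,0.0007,0],"rot": [0,0,0.5],"grip": 0.207},
    {"slide": [-0.0002,0.0007,0],"rot": [0,0,0.5],"grip": 0.207},
    {"slide": [-0.0002,0.0007,0],"rot": [0,0,0.5],"grip": 0.207},
    {"slide": [0,0,0],"rot": [0,0,0],"grip": 0.207},
    {"slide": [0,0,0],"rot": [0,0,0],"grip": 0.207},
    {"slide": [0,0,0],"rot": [0,0,0],"grip": 0.207},
    {"slide": [0,0,0],"rot": [0,0,0],"grip": 0.207}
  ]
}}

```text
time: 11.4
ee_pos: [0.6493, 0.091, 0.0836]
eef_rot: [-0.156, 0.988, 0.0, -0.0]
ft_force: [3.3, -1.6, -0.6]
width: 0.0183
grip_force: 1.2
```

```bash
python3 m.py
```

```text
t 11.45 sink 0.03 mm conf 1.00 | tcp ang 0.508 rad r 64.5 mm | f [ 3.  -1.2  0. ] w 18.3
```

{"fn": "arm_command", "kwargs": {
  "steps": [
    {"slide": [-0.0002,0.0007,0],"rot": [0,0,0.5],"grip": 0.207},
    {"slide": [-0.0002,0.0007,0],"rot": [0,0,0.5],"grip": 0.207},
    {"slide": [-0.0003,0.0007,0],"rot": [0,0,0.5],"grip": 0.207},
    {"slide": [-0.0003,0.0006,0],"rot": [0,0,0.5],"grip": 0.207},
    {"slide": [0,0,0],"rot": [0,0,0],"grip": 0.207},
    {"slide": [0,0,0],"rot": [0,0,0],"grip": 0.207},
    {"slide": [0,0,0],"rot": [0,0,0],"grip": 0.207},
    {"slide": [0,0,0],"rot": [0,0,0],"grip": 0.207}
  ]
}}

```text
time: 12.45
ee_pos: [0.6483, 0.0936, 0.0836]
eef_rot: [-0.173, 0.985, 0.0, -0.0]
ft_force: [2.1, -1.8, 0.9]
width: 0.0178
grip_force: 1.2
```

```bash
python3 m.py
```

```text
t 12.50 sink 0.03 mm conf 1.00 | tcp ang 0.553 rad r 64.4 mm | f [ 3.1 -1.9 -1.1] w 17.9
```

{"fn": "arm_command", "kwargs": {
  "steps": [
    {"slide": [-0.0002,0.0007,0],"rot": [0,0,0.5],"grip": 0.207},
    {"slide": [-0.0003,0.0007,0],"rot": [0,0,0.5],"grip": 0.207},
    {"slide": [-0.0003,0.0007,0],"rot": [0,0,0.5],"grip": 0.207},
    {"slide": [-0.0003,0.0006,0],"rot": [0,0,0.5],"grip": 0.207},
    {"slide": [0,0,0],"rot": [0,0,0],"grip": 0.207},
    {"slide": [0,0,0],"rot": [0,0,0],"grip": 0.207},
    {"slide": [0,0,0],"rot": [0,0,0],"grip": 0.207},
    {"slide": [0,0,0],"rot": [0,0,0],"grip": 0.207}
  ]
}}

```text
time: 13.5
ee_pos: [0.6472, 0.0964, 0.0836]
eef_rot: [-0.19, 0.982, 0.0, -0.0]
ft_force: [2.2, -1.7, 1.1]
width: 0.0177
grip_force: 1.2
```

```bash
python3 m.py
```

```text
t 13.55 sink 9.94 mm conf 0.86 | tcp ang 0.599 rad r 64.4 mm | f [ 3.4 -2.3 -0.4] w 18.0
```

Sinking has begun. I'll take two quick shots to get its speed.

```bash
python3 m.py; python3 m.py; python3 m.py
```

```text
t 13.60 sink 10.36 mm conf 0.86 | tcp ang 0.598 rad r 64.4 mm | f [ 2.5 -1.6  0.3] w 17.7
t 13.65 sink 11.05 mm conf 0.85 | tcp ang 0.599 rad r 64.4 mm | f [ 2.7 -1.8  1. ] w 18.3
t 13.70 sink 11.96 mm conf 0.84 | tcp ang 0.598 rad r 64.4 mm | f [ 2.5 -1.1  1.1] w 18.0
```

About 13 mm/s, which is well under the limit, so I'll hold still.

{"fn": "arm_command", "kwargs": {
  "steps": [
    {"slide": [0,0,0],"rot": [0,0,0],"grip": 0.207},
    {"slide": [0,0,0],"rot": [0,0,0],"grip": 0.207},
    {"slide": [0,0,0],"rot": [0,0,0],"grip": 0.207},
    {"slide": [0,0,0],"rot": [0,0,0],"grip": 0.207},
    {"slide": [0,0,0],"rot": [0,0,0],"grip": 0.207},
    {"slide": [0,0,0],"rot": [0,0,0],"grip": 0.207},
    {"slide": [0,0,0],"rot": [0,0,0],"grip": 0.207},
    {"slide": [0,0,0],"rot": [0,0,0],"grip": 0.207}
  ]
}}

```text
time: 14.7
ee_pos: [0.6472, 0.0963, 0.0835]
eef_rot: [-0.19, 0.982, 0.0, -0.0]
ft_force: [1.3, -0.9, -0.5]
width: 0.0181
grip_force: 0.7
```

```bash
python3 m.py
```

```text
t 14.75 sink 26.01 mm conf 0.77 | tcp ang 0.598 rad r 64.4 mm | f [ 1.9 -2.3  0.2] w 18.0
```

{"fn": "arm_command", "kwargs": {
  "steps": [
    {"slide": [0,0,0],"rot": [0,0,0],"grip": 0.207},
    {"slide": [0,0,0],"rot": [0,0,0],"grip": 0.207},
    {"slide": [0,0,0],"rot": [0,0,0],"grip": 0.207},
    {"slide": [0,0,0],"rot": [0,0,0],"grip": 0.207},
    {"slide": [0,0,0],"rot": [0,0,0],"grip": 0.207},
    {"slide": [0,0,0],"rot": [0,0,0],"grip": 0.207},
    {"slide": [0,0,0],"rot": [0,0,0],"grip": 0.207},
    {"slide": [0,0,0],"rot": [0,0,0],"grip": 0.207}
  ]
}}

```text
time: 15.75
ee_pos: [0.6472, 0.0963, 0.0836]
eef_rot: [-0.19, 0.982, 0.0, -0.0]
ft_force: [1.0, -0.4, 0.1]
width: 0.018
grip_force: 0.5
```

```bash
python3 m.py
```

```text
t 15.80 sink 37.56 mm conf 0.78 | tcp ang 0.597 rad r 64.4 mm | f [ 0.4  0.7 -0.1] w 18.0
```

{"fn": "arm_command", "kwargs": {
  "steps": [
    {"slide": [0,0,0],"rot": [0,0,0],"grip": 0.207},
    {"slide": [0,0,0],"rot": [0,0,0],"grip": 0.207},
    {"slide": [0,0,0],"rot": [0,0,0],"grip": 0.207},
    {"slide": [0,0,0],"rot": [0,0,0],"grip": 0.207},
    {"slide": [0,0,0],"rot": [0,0,0],"grip": 0.207},
    {"slide": [0,0,0],"rot": [0,0,0],"grip": 0.207},
    {"slide": [0,0,0],"rot": [0,0,0],"grip": 0.207},
    {"slide": [0,0,0],"rot": [0,0,0],"grip": 0.207}
  ]
}}

```text
time: 16.8
ee_pos: [0.6472, 0.0962, 0.0836]
eef_rot: [-0.19, 0.982, 0.0, -0.0]
ft_force: [0.6, -0.7, -0.2]
width: 0.0181
grip_force: 0.3
```

```bash
python3 m.py
```

```text
t 16.85 sink 49.24 mm conf 0.80 | tcp ang 0.597 rad r 64.4 mm | f [ 0.4 -0.2 -0.2] w 18.0
```

{"fn": "arm_command", "kwargs": {
  "steps": [
    {"slide": [0,0,0],"rot": [0,0,0],"grip": 0.207},
    {"slide": [0,0,0],"rot": [0,0,0],"grip": 0.207},
    {"slide": [0,0,0],"rot": [0,0,0],"grip": 0.207},
    {"slide": [0,0,0],"rot": [0,0,0],"grip": 0.207},
    {"slide": [0,0,0],"rot": [0,0,0],"grip": 0.207},
    {"slide": [0,0,0],"rot": [0,0,0],"grip": 0.207},
    {"slide": [0,0,0],"rot": [0,0,0],"grip": 0.207},
    {"slide": [0,0,0],"rot": [0,0,0],"grip": 0.207}
  ]
}}

```text
time: 17.85
ee_pos: [0.6472, 0.0962, 0.0836]
eef_rot: [-0.19, 0.982, 0.0, -0.0]
ft_force: [0.2, 0.1, -0.1]
width: 0.018
grip_force: 0.3
```

```bash
python3 m.py; python3 m.py
python3 - <<'E'
from h import *
s=eyes.camera("side")
a=cv2.resize(np.asarray(s["pixels"])[190:350,250:400],None,fx=3.7,fy=3.7,interpolation=3)
cv2.imwrite("pics/c5.png",cv2.cvtColor(a,4))
E
```

```text
t 17.90 sink 58.96 mm conf 0.79 | tcp ang 0.596 rad r 64.4 mm | f [ 0.1 -0.8 -0. ] w 18.2
t 17.95 sink 58.96 mm conf 0.79 | tcp ang 0.597 rad r 64.4 mm | f [ 0.7 -1.1 -0.3] w 18.0
```

View pics/c5.png

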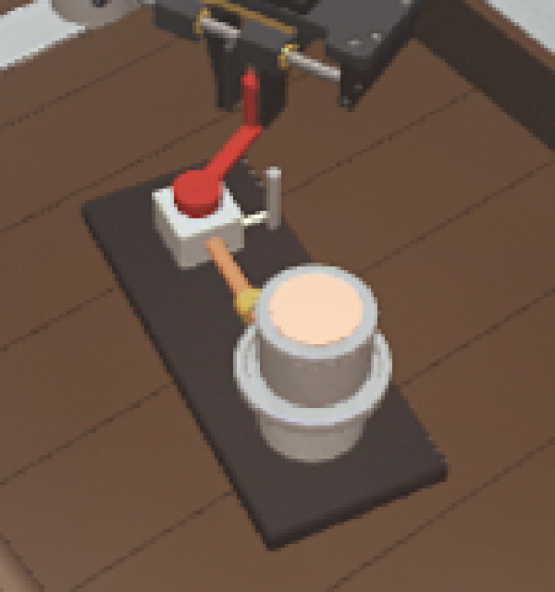

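The side view shows the platform all the way down and still, with the tin upright on it. The lever is open (hub at about (303,242), pin at about (317,213)) and the fork is still round the pin. Swinging back now.

{"fn": "arm_command", "kwargs": {
  "steps": [
    {"slide": [0.0014,-0.0037,0],"rot": [0,0,-4],"grip": 0.207},
    {"slide": [0.0012,-0.0038,0],"rot": [0,0,-4],"grip": 0.207},
    {"slide": [0.001,-0.0039,0],"rot": [0,0,-4],"grip": 0.207},
    {"slide": [0.0008,-0.0039,0],"rot": [0,0,-4],"grip": 0.207},
    {"slide": [0.0004,-0.004,0],"rot": [0,0,-4],"grip": 0.207},
    {"slide": [0.0002,-0.004,0],"rot": [0,0,-4],"grip": 0.207},
    {"slide": [0,-0.004,0],"rot": [0,0,-4],"grip": 0.207},
    {"slide": [-0.0001,-0.004,0],"rot": [0,0,-4],"grip": 0.207}
  ]
}}

```text
time: 19.0
ee_pos: [0.6519, 0.0672, 0.0836]
eef_rot: [0.088, 0.996, 0.001, -0.0]
ft_force: [-0.8, 5.3, 0.5]
width: 0.0182
grip_force: 2.5
```

```bash
python3 m.py
```

```text
t 19.05 sink 58.97 mm conf 0.79 | tcp ang 0.123 rad r 64.0 mm | f [-0.4  3.9 -0. ] w 18.2
```

{"fn": "arm_command", "kwargs": {
  "steps": [
    {"slide": [-0.0001,-0.001,0],"rot": [0,0,0],"grip": 0.207},
    {"slide": [-0.0001,-0.001,0],"rot": [0,0,0],"grip": 0.207},
    {"slide": [-0.0001,-0.001,0],"rot": [0,0,0],"grip": 0.207},
    {"slide": [-0.0001,-0.001,0],"rot": [0,0,0],"grip": 0.207},
    {"slide": [-0.0001,-0.0005,0],"rot": [0,0,0],"grip": 0.207},
    {"slide": [0,-0.0005,0],"rot": [0,0,0],"grip": 0.207},
    {"slide": [0,0,0],"rot": [0,0,0],"grip": 0.207},
    {"slide": [0,0,0],"rot": [0,0,0],"grip": 0.207}
  ]
}}

```text
time: 20.05
ee_pos: [0.652, 0.0616, 0.0837]
eef_rot: [0.086, 0.996, 0.001, 0.0]
ft_force: [2.4, 5.3, -0.9]
width: 0.018
grip_force: 2.6
```

```bash
python3 m.py
```

```text
t 20.10 sink 58.98 mm conf 0.79 | tcp ang 0.048 rad r 64.7 mm | f [ 1.9  4.5 -1.5] w 18.0
```

{"fn": "arm_command", "kwargs": {
  "steps": [
    {"slide": [-0.0001,-0.0005,0],"rot": [0,0,0],"grip": 0.207},
    {"slide": [0,-0.0005,0],"rot": [0,0,0],"grip": 0.207},
    {"slide": [-0.0001,-0.0005,0],"rot": [0,0,0],"grip": 0.207},
    {"slide": [0,-0.0005,0],"rot": [0,0,0],"grip": 0.207},
    {"slide": [-0.0001,-0.0005,0],"rot": [0,0,0],"grip": 0.207},
    {"slide": [0,0,0],"rot": [0,0,0],"grip": 0.207},
    {"slide": [0,0,0],"rot": [0,0,0],"grip": 0.207},
    {"slide": [0,0,0],"rot": [0,0,0],"grip": 0.207}
  ]
}}

```text
time: 21.1
ee_pos: [0.6519, 0.0591, 0.0837]
eef_rot: [0.086, 0.996, 0.001, 0.001]
ft_force: [2.8, 4.5, -2.2]
width: 0.0179
grip_force: 2.7
```

```bash
python3 m.py
```

```text
t 21.15 sink 58.96 mm conf 0.79 | tcp ang 0.010 rad r 65.0 mm | f [ 3.2  5.4 -1.9] w 18.2
```

{"fn": "arm_command", "kwargs": {
  "steps": [
    {"slide": [-0.0001,-0.0003,0],"rot": [0,0,0],"grip": 0.207},
    {"slide": [0,-0.0003,0],"rot": [0,0,0],"grip": 0.207},
    {"slide": [-0.0001,-0.0003,0],"rot": [0,0,0],"grip": 0.207},
    {"slide": [0,-0.0003,0],"rot": [0,0,0],"grip": 0.207},
    {"slide": [0,0,0],"rot": [0,0,0],"grip": 0.207},
    {"slide": [0,0,0],"rot": [0,0,0],"grip": 0.207},
    {"slide": [0,0,0],"rot": [0,0,0],"grip": 0.207},
    {"slide": [0,0,0],"rot": [0,0,0],"grip": 0.207}
  ]
}}

```text
time: 22.15
ee_pos: [0.6519, 0.0579, 0.0838]
eef_rot: [0.086, 0.996, 0.001, 0.001]
ft_force: [2.5, 3.7, -2.2]
width: 0.0183
grip_force: 2.8
```

```bash
python3 m.py
```

```text
t 22.20 sink 58.98 mm conf 0.79 | tcp ang -0.009 rad r 65.2 mm | f [ 4.2  5.5 -1.6] w 17.8
```

{"fn": "arm_command", "kwargs": {
  "steps": [
    {"slide": [-0.0001,-0.0003,0],"rot": [0,0,0],"grip": 0.207},
    {"slide": [-0.0001,-0.0003,0],"rot": [0,0,0],"grip": 0.207},
    {"slide": [-0.0001,-0.0002,0],"rot": [0,0,0],"grip": 0.207},
    {"slide": [0,0,0],"rot": [0,0,0],"grip": 0.207},
    {"slide": [0,0,0],"rot": [0,0,0],"grip": 0.207},
    {"slide": [0,0,0],"rot": [0,0,0],"grip": 0.207},
    {"slide": [0,0,0],"rot": [0,0,0],"grip": 0.207},
    {"slide": [0,0,0],"rot": [0,0,0],"grip": 0.207}
  ]
}}

```text
time: 23.2
ee_pos: [0.6518, 0.0571, 0.0838]
eef_rot: [0.086, 0.996, 0.001, 0.001]
ft_force: [4.8, 5.7, -2.5]
width: 0.0179
grip_force: 2.8
```

```bash
python3 m.py; python3 m.py
```

```text
t 23.25 sink 58.97 mm conf 0.79 | tcp ang -0.022 rad r 65.3 mm | f [ 4.3  5.8 -3. ] w 18.2
t 23.30 sink 58.97 mm conf 0.79 | tcp ang -0.021 rad r 65.3 mm | f [ 5.   4.9 -2.4] w 17.8
```

{"fn": "arm_command", "kwargs": {
  "steps": [
    {"slide": [-0.0002,-0.0003,0],"rot": [0,0,0],"grip": 0.207},
    {"slide": [-0.0002,-0.0002,0],"rot": [0,0,0],"grip": 0.207},
    {"slide": [-0.0002,-0.0002,0],"rot": [0,0,0],"grip": 0.207},
    {"slide": [0,0,0],"rot": [0,0,0],"grip": 0.207},
    {"slide": [0,0,0],"rot": [0,0,0],"grip": 0.207},
    {"slide": [0,0,0],"rot": [0,0,0],"grip": 0.207},
    {"slide": [0,0,0],"rot": [0,0,0],"grip": 0.207},
    {"slide": [0,0,0],"rot": [0,0,0],"grip": 0.207}
  ]
}}

```text
time: 24.3
ee_pos: [0.6514, 0.0564, 0.084]
eef_rot: [0.086, 0.996, 0.001, 0.001]
ft_force: [5.1, 4.5, -2.1]
width: 0.0178
grip_force: 2.8
```

```bash
python3 m.py; python3 m.py
```

```text
t 24.35 sink 58.97 mm conf 0.79 | tcp ang -0.033 rad r 65.1 mm | f [ 5.5  4.6 -1.7] w 18.0
t 24.40 sink 58.97 mm conf 0.79 | tcp ang -0.033 rad r 65.0 mm | f [ 4.7  4.5 -2. ] w 18.0
```

{"fn": "arm_command", "kwargs": {
  "steps": [
    {"slide": [-0.0003,-0.0003,0],"rot": [0,0,0],"grip": 0.207},
    {"slide": [-0.0002,-0.0002,0],"rot": [0,0,0],"grip": 0.207},
    {"slide": [-0.0002,0,0],"rot": [0,0,0],"grip": 0.207},
    {"slide": [0,0,0],"rot": [0,0,0],"grip": 0.207},
    {"slide": [0,0,0],"rot": [0,0,0],"grip": 0.207},
    {"slide": [0,0,0],"rot": [0,0,0],"grip": 0.207},
    {"slide": [0,0,0],"rot": [0,0,0],"grip": 0.207},
    {"slide": [0,0,0],"rot": [0,0,0],"grip": 0.207}
  ]
}}

```text
time: 25.4
ee_pos: [0.6508, 0.0559, 0.0841]
eef_rot: [0.086, 0.996, 0.001, 0.001]
ft_force: [5.3, 4.6, -2.2]
width: 0.0181
grip_force: 2.8
```

```bash
python3 m.py; python3 m.py
```

```text
t 25.45 sink 58.97 mm conf 0.79 | tcp ang -0.042 rad r 64.6 mm | f [ 5.3  5.1 -1.6] w 17.8
t 25.50 sink 58.97 mm conf 0.79 | tcp ang -0.043 rad r 64.6 mm | f [ 5.1  4.6 -1. ] w 17.9
```

```bash
cat > bar.py <<'E'
from h import *
# lever angle from the red bar in the side view, against the shut reference picture
def cen(im):
    im=im.astype(float); w=np.clip(im[...,0]-1.5*np.maximum(im[...,1],im[...,2])-20,0,None)[232:252,308:326]
    x=np.arange(308,326);cols=w.sum(0);y=(w*np.arange(232,252)[:,None]).sum(0)/np.maximum(cols,1)
    return cols,y
r0=cv2.cvtColor(cv2.imread("pics/side0.png"),4)
s=eyes.camera("side");c0,y0=cen(r0);c1,y1=cen(np.asarray(s["pixels"]))
print(np.round(y0,2),np.round(y1,2),sep="\n")
k=(c0>60)&(c1>60); P=np.array([.588,.071,.063])
f=lambda a,r:proj(s,P+[r*np.cos(a-.1937),r*np.sin(a-.1937),0])[0]
for a in(0,.02,.04,.08):
    xs,ys=np.array([f(a,r) for r in np.linspace(.01,.065,60)]).T; i=np.interp(np.arange(308,326),xs,ys)
    if a==0: i0=i
    else: print(a,"predicted shift",np.round((i-i0)[k],2))
print("measured shift",np.round((y1-y0)[k],2))
E
python3 bar.py
```

```text
[240.92 239.45 238.69 238.4  237.94 237.59 237.27 236.85 236.63 236.29
 235.87 235.42 235.09 234.44 233.5  233.04 233.04 233.27]
[240.96 239.46 238.7  238.45 237.93 237.75 237.38 236.89 236.65 236.31
 235.88 235.58 235.36 234.45 233.49 233.05 233.06 233.28]
0.02 predicted shift [-0.09 -0.11 -0.13 -0.15 -0.16 -0.18 -0.2  -0.22 -0.23 -0.25 -0.27 -0.29
 -0.31 -0.32 -0.34 -0.36 -0.38 -0.39]
0.04 predicted shift [-0.19 -0.22 -0.26 -0.3  -0.33 -0.37 -0.4  -0.44 -0.47 -0.51 -0.55 -0.58
 -0.62 -0.65 -0.69 -0.72 -0.76 -0.79]
0.08 predicted shift [-0.39 -0.46 -0.53 -0.6  -0.68 -0.75 -0.82 -0.89 -0.97 -1.04 -1.11 -1.19
 -1.26 -1.33 -1.4  -1.48 -1.55 -1.62]
measured shift [ 0.04  0.    0.02  0.05 -0.01  0.16  0.11  0.04  0.02  0.02  0.01  0.16
  0.27  0.01 -0.    0.    0.01  0.01]
```

The bar's position in the side view matches the shut reference to within about 0.01 rad, so the lever is shut. I'll open the fork and lift off.

{"fn": "arm_command", "kwargs": {
  "steps": [
    {"slide": [0,0,0],"rot": [0,0,0],"grip": 0.45},
    {"slide": [0,0,0],"rot": [0,0,0],"grip": 0.45},
    {"slide": [0,0,0],"rot": [0,0,0],"grip": 0.45},
    {"slide": [0,0,0],"rot": [0,0,0],"grip": 0.45},
    {"slide": [0,0,0.02],"rot": [0,0,0],"grip": 0.45},
    {"slide": [0,0,0.03],"rot": [0,0,0],"grip": 0.45},
    {"slide": [0,0,0.04],"rot": [0,0,0],"grip": 0.45},
    {"slide": [0,0,0.04],"rot": [0,0,0],"grip": 0.45}
  ]
}}

```text
time: 26.55
ee_pos: [0.6496, 0.0541, 0.2165]
eef_rot: [0.088, 0.996, 0.0, 0.001]
ft_force: [0.5, 0.2, -0.1]
width: 0.0393
grip_force: 0.0
```

```bash
python3 bar.py | tail -1
python3 - <<'E'
from h import *
s=eyes.camera("side");print(sensors.read_state()["ee_pos"])
def pin(im):
    im=im.astype(float);w=np.clip(im[...,0]-1.5*np.maximum(im[...,1],im[...,2])-20,0,None)[216:236,320:340];i,j=np.indices(w.shape);return (w*j).sum()/w.sum()+320,(w*i).sum()/w.sum()+216
print(pin(cv2.cvtColor(cv2.imread("pics/side0.png"),4)),pin(np.asarray(s["pixels"])))
a=cv2.resize(np.asarray(s["pixels"])[150:350,220:400],None,fx=3,fy=3,interpolation=3)
cv2.imwrite("pics/c6.png",cv2.cvtColor(a,4))
E
```

```text
0.26  0.03 -0.    0.02  0.01  0.02]
[0.65189342 0.05409224 0.22045282]
(np.float64(327.5743155647068), np.float64(227.5884237016701)) (np.float64(327.69745245784), np.float64(227.54172945819877))
```

View pics/c6.png

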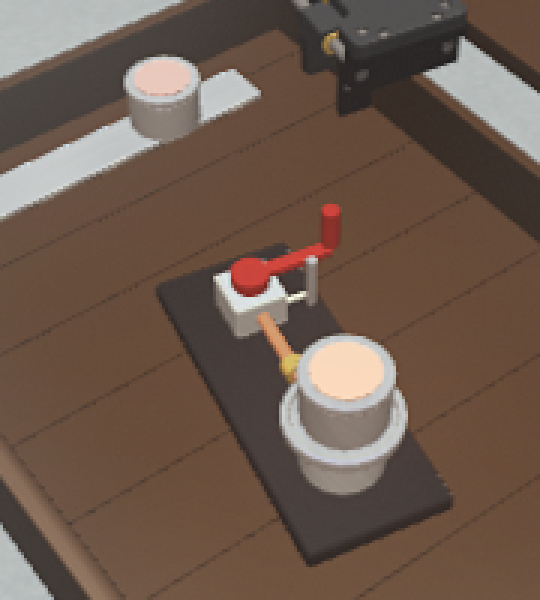

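The lever sits at its shut stop (pin within 0.15 px of the reference). The platform is down with the tin upright, and the gripper is clear. Handing in.

```bash
python3 -c "
from bench import order
print(order.close_job())"
```

```text
the job is handed in; nothing more can be done
None
```

I handed the job in, with no verdict returned: the platform sank at about 13 mm/s to its lowest position, the lever is back within about 0.01 rad of where it started shut, and the gripper is clear with the tin upright on the platform.

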